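Size a stand rod on the hole gauge

TASK

Size the tall steel rod from the wooden rack on the hole gauge, stepping down: lower it right through the widest hole until its foot is well below the plate, lift it out, then lower it through the middle hole, the smallest that it passes. Leave it standing there on the gauge's base, let go of; set it down, do not drop it.

Things in the scene. Friction and masses are not known exactly. Their poses are not given: they have to be found in the camera images.
- rod_mid (a point): Centre (half-way up) of the tall plain steel rod, 18 mm in diameter, 150 mm long, 0.2 to 0.4 kg; z is its axis, up. It stands loose and upright in one of three sockets (58 mm apart, 30 mm wide, 32 mm deep) of a wooden rack 190 x 70 x 42 mm, foot 10 mm and top 160 mm above the table. The other sockets hold two steel stubs, tops at most 85 mm above the table.
- wide_hole (a point): Centre of the mouth of the widest hole (52 mm) in the fixed gauge: a level aluminium plate 90 x 200 x 8 mm, top face 70 mm above the table, on a cheek at each short end over a black base. Round through holes of 52, 36 and 14 mm lie in a row along its long side. Below is empty space down to the base, 64 mm under this point. z is up; the other holes lie along -y.
- middle_hole (a point): Centre of the mouth of the middle hole (36 mm) in the top face of the same plate, 60 mm along -y from the widest; the base's upper face is 64 mm below this point. The 14 mm hole, too small for the rod, lies another 50 mm along -y.
Things that resemble listed ones, but are neither listed nor needed, are in the scene too. What is shaped like the part that bears rod_mid but blue or red is not meant.

How it is judged:
By the outcome, as a careful person would: the job done as asked, in the order asked, and still so for the second after the job is handed in, with the robot touching nothing.
It also fails if it takes over 43 s, if anything falls off the work surface, if the arm or the gripper's body presses on something with over 40 N, if the wrist force passes 120 N, or if a joint passes its speed limit or range.

ROBOT

A 6-joint arm with a two-finger parallel gripper is mounted at the origin on the work surface. World frame = base frame: x ahead of the robot, y to its left, z up, the work surface at z = 0. Lengths are in mm, angles in degrees, forces in N, time in s.
With the tool pointing down it reaches from about 300 to 850 mm from the base axis. Payload 4.2 kg.
Tool frame: the origin (TCP) lies on the centre line of the jaws, within the pads' length; the fingertips stand env.nose_length ahead of it and the grasp point (between the pads) lies 2 mm behind it (env.nose_length is the distance from the TCP to the fingertips, in mm); z points along the fingers, y is the direction in which the jaws open and shut (so a half turn about z gives the same grasp; the last joint's range is limited). The gripper opens to 91 mm and grips with 3 to 60 N. Pads are 32 mm wide; open, the fingers measure 118 mm over their backs; the gripper's body (76 mm by 178 mm) begins 60 mm behind the grasp point.
Start: joints at [-71.047, 18.312, 89.639, -0, 72.044, -1.146], TCP at [197.602, -539.995, 230.976] pointing down, gripper open.
Joint ranges: [-177.97, 177.97], [-48.28, 115.42], [12.27, 149.76], [-77.06, 257.06], [2.81, 150.46], [-146.56, 146.56]. Speed limits (degrees/s): [147.25, 147.25, 180, 180, 180, 180].

INTERFACE

Orientations are given as [roll, pitch, yaw] about the fixed x, y, z axes, in that order (R = Rz(yaw) Ry(pitch) Rx(roll)).
In Python, from workcell import env gives the robot as it stands. The module is installed in compiled form; this text tells all that it offers.
- The arm moves only by the tool jog_arm, never from a script. Its argument "deltas" is a list that holds one entry, the list of rows, each a list of 5 numbers: the shift along the tool's x, y, z in m, then the turn about the tool's z in degrees, then the finger opening in m, from 0 to 0.0912. A call has 1 to 20 rows; each row is the pose to reach, as a shift and turn from the pose commanded when the call began, along the tool's axes at that moment; what a row does not reach only later rows make up. A row lasts 1/12 s, in which the tool goes at most 41.7 mm and 7.16 degrees, less where a joint would pass 70% of its speed; a pose out of reach is approached as far as the arm can. A call with a gripper value outside its range is refused whole. The fingers move at their own pace and stop on an object; "grip_force" is the grip in N (left out, the last holds). Time passes only in rows, so rows that repeat a pose let the fingers close. It gives the time, the measured TCP pose, the force and the opening at its end, in the units of the state.
- env.state(): the state, without advancing time (a new reading comes with each control period).
- env.grab_frame(name): name is "scene" or "top" or "wrist"; returns the picture (400x640x3 uint8, red, green, blue); there is no depth.
- env.camera_params(name): a dict with "fx", "fy", "cx", "cy" (pixels), "xyz" and "orientation" of the camera in the world. Camera axes: x right, y down, z forward; pixel columns grow to the right and rows downward; lengths in mm; the calibration is good to about 2 mm. The wrist camera is an equidistant fisheye: a pixel r from the principal point sees the ray r / f radians off the axis. A picture is of the moment at which its call begins: read the wrist's pose just before it. camera_params takes no time and is no camera call; for the wrist camera it gives the pose at the moment of the call.
- env.job_done(): hands the job in, once; it reports no verdict.
Trained networks look in the newest picture that a camera, given by its name, has taken for a name from the list of things; names that differ only in an ending like _2 or _b are one class to them, and where a whole thing is asked for, a point or a joint stands for the part that bears it (a point fixed in the world has none). Each returns a list of dicts, best first, with "conf" (0 to 1); they miss things now and then, are a little off and sometimes report something else, mostly with a low value. They report only what shows in the picture. A call takes as long as a camera call. They do not tell look-alikes from the thing itself.
- env.look_for(camera, label): "xyz" ([x, y, z] in mm, in world coordinates, good to about 4 mm: the middle of the surface that is visible of it).
The state is a dict: "time_s": time; "qpos": joint angles; "qvel": joint speeds; "effort": joint torques, N m; "ee_pos": TCP position; "ee_rot": TCP orientation; "force": force on the tool from outside, world axes, zero at the start; "torque": the same for the moment, N m; "gripper_width": finger opening in mm.
Only numpy, scipy, OpenCV 4.12 (cv2) and the standard library are available. Lean on these libraries where they do the work, as an engineer would, in place of code of your own. Each camera call takes 0.05 s, during which the arm holds its last target.

## Working session

There is one attempt and no reset: what is moved stays moved. The work goes in short steps, Python scripts to look and compute and a tool call to move; the robot and the scene stay as the last step left them, time stands still between calls to the robot, and variables do not carry over. Pictures are saved under pics/ and viewed, and the job is handed in when it is done.

Besides the shell and the picture viewer there is one more tool, called after "Request:" as name([rows], argument=value, ...), one row to a line, values as JSON. jog_arm: Moves the arm, as the interface text tells. Its arguments: {"type":"object","properties":{"deltas":{"type":"array"},"grip_force":{"type":"number"}},"required":["deltas"]}

```bash
mkdir -p pics; ls
python3 - <<'E'
from workcell import env
import cv2
s=env.state(); print(s, env.nose_length)
for c in ["scene","top","wrist"]:
    p=env.camera_params(c); im=env.grab_frame(c); cv2.imwrite(f"pics/{c}0.png",im[:,:,::-1]); print(c,p)
    for l in ["rod_mid","wide_hole","middle_hole"]:
        print(l,[(round(d["conf"],2),[round(v) for v in d["xyz"]]) for d in env.look_for(c,l)])
print(env.state()["time_s"])
E
```

```text
pics
{'time_s': 0.0, 'qpos': array([-7.10496613e+01,  1.83512526e+01,  8.97061354e+01, -7.49004061e-04,
        7.20427452e+01, -1.14732569e+00]), 'qvel': array([-0.00724408,  0.12682302, -0.00136326, -0.04538054, -0.04396628,
        0.09643513]), 'effort': array([ 4.09774138e-04, -4.12457979e+01, -2.31972045e+01,  7.28204520e-02,
        4.58142778e-02, -1.49528241e-04]), 'ee_pos': array([ 197.41383127, -539.54997176,  230.12597407]), 'ee_rot': array([-1.79899873e+02, -1.29302523e-03,  2.00978948e+01]), 'force': array([-0.79952123,  0.45736317, -0.2941232 ]), 'torque': array([ 0.02755607, -0.0030755 ,  0.01197975]), 'gripper_width': 91.41663788486974} 17.0
scene {'fx': 415.2679396849899, 'fy': 415.2679396849899, 'cx': 323.56420951605423, 'cy': 198.38195579411874, 'xyz': array([1147.18985861,  163.68198155,  730.93905797]), 'orientation': array([-135.17967197,    0.55542989,  105.54305968])}
rod_mid [(0.9, [552, -220, 89]), (0.7, [562, -139, 104]), (0.59, [487, -35, 92]), (0.56, [605, -52, 90])]
wide_hole [(0.76, [541, 207, 69])]
middle_hole [(0.62, [539, 209, 69])]
top {'fx': 512.844618258898, 'fy': 512.844618258898, 'cx': 327.36418712033856, 'cy': 194.58085060901226, 'xyz': array([ 453.03607176,   -4.08454977, 1147.14552179]), 'orientation': array([-175.96802828,   -0.23177362,  -89.4878904 ])}
rod_mid [(0.62, [589, -50, 142]), (0.54, [549, -216, 117]), (0.54, [476, -40, 152]), (0.45, [556, -131, 149])]
wide_hole [(0.65, [523, 200, 64])]
middle_hole [(0.67, [523, 207, 68])]
wrist {'fx': 309.70691628693146, 'fy': 309.70691628693146, 'cx': 317.6306376942652, 'cy': 203.17466991853846, 'xyz': array([ 272.57028279, -512.06875493,  385.44632203]), 'orientation': array([ 1.63652638e+02,  2.72518088e-02, -6.99333760e+01])}
rod_mid []
wide_hole []
middle_hole []
0.6
```

View pics/scene0.png

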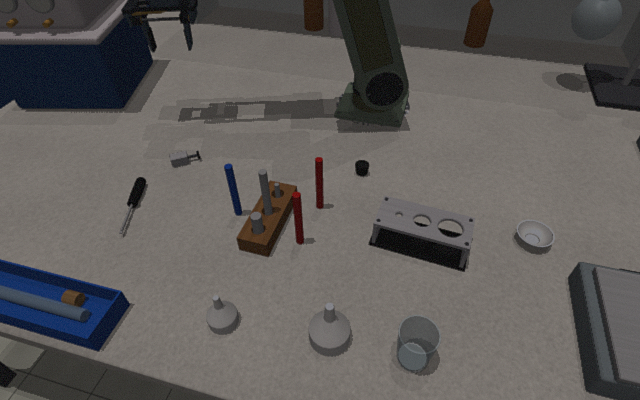

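View pics/top0.png

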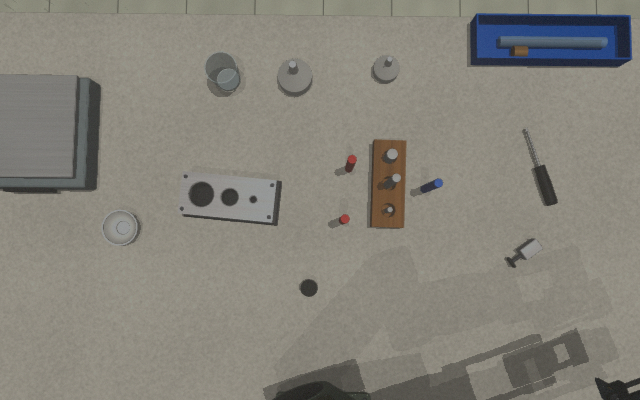

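View pics/wrist0.png

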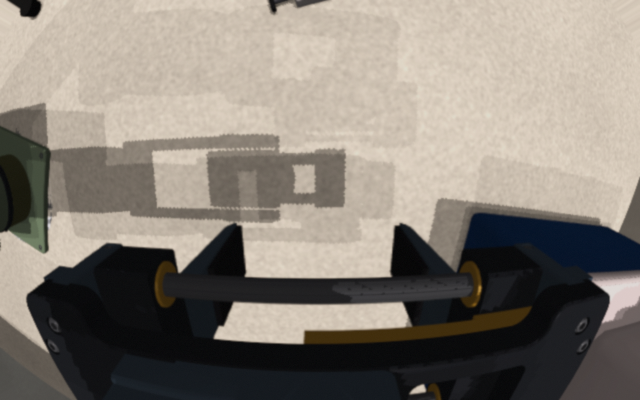

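Candidates in the scene picture:
- grey rod in the middle socket of the rack at (265,190), top view (397,178). This is the one I choose: it is steel, plain, tall and in the rack.
- blue rod at (232,190)
- red rods at (319,183) and (298,218)
- stubs at (257,222) and (278,188)

The gauge holes in the top view are at (202,194) wide, (230,197) middle and (253,199) small. Next I check the choice in close crops.

Run:
```python
import cv2,numpy as np
s=cv2.imread("pics/scene0.png");t=cv2.imread("pics/top0.png")
a=cv2.resize(s[150:260,220:330],None,fx=3.6,fy=3.6,interpolation=cv2.INTER_CUBIC)
b=cv2.resize(t[130:240,340:450],None,fx=3.6,fy=3.6,interpolation=cv2.INTER_CUBIC)
cv2.imwrite("pics/c1.png",np.hstack([a,b]))
a=cv2.resize(s[190:275,365:480],None,fx=3.4,fy=3.4,interpolation=cv2.INTER_CUBIC)
b=cv2.resize(t[160:245,172:287],None,fx=3.4,fy=3.4,interpolation=cv2.INTER_CUBIC)
cv2.imwrite("pics/c2.png",np.hstack([a,b]))
```

```text
(no output)
```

View pics/c1.png

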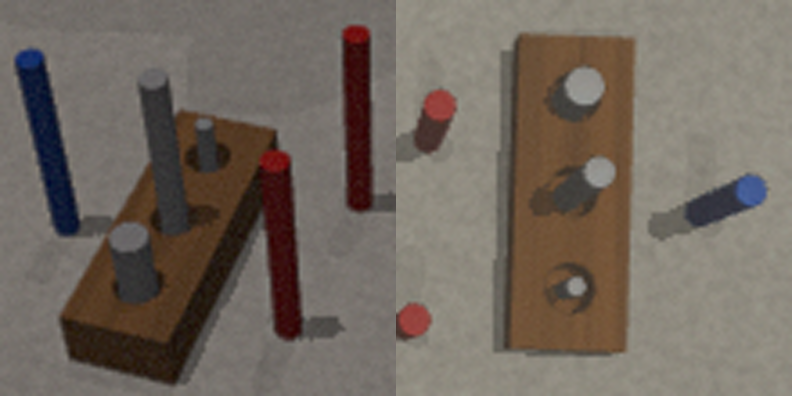

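View pics/c2.png

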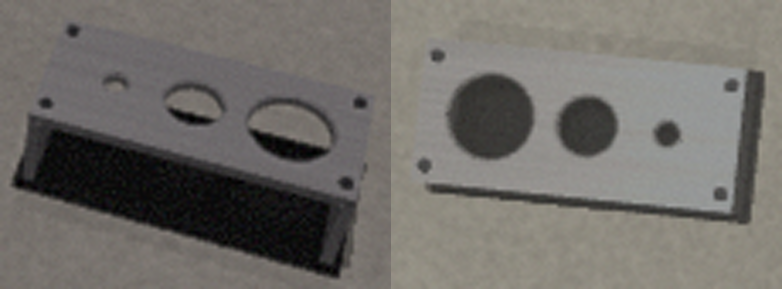

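The rod chosen is the grey one in the middle socket; the left and right crops agree. Now I triangulate it and the holes.

```bash
cat > h.py <<'E'
from workcell import env
import numpy as np, cv2
from scipy.spatial.transform import Rotation as R
def rays(c,px,p=None):
    p=p or env.camera_params(c); px=np.atleast_2d(px).astype(float)
    d=np.c_[(px[:,0]-p["cx"])/p["fx"],(px[:,1]-p["cy"])/p["fy"]]
    if c=="wrist":
        r=np.linalg.norm(d,axis=1,keepdims=True); k=np.where(r>1e-9,np.sin(r)/np.maximum(r,1e-9),1); v=np.c_[d*k,np.cos(r)]
    else: v=np.c_[d,np.ones(len(d))]
    return p["xyz"],v@R.from_euler("xyz",p["orientation"],degrees=True).as_matrix().T
def at(c,px,z,p=None):
    o,v=rays(c,px,p); return o+v*((z-o[2])/v[:,2])[:,None]
def proj(c,X,p=None):
    p=p or env.camera_params(c); X=np.atleast_2d(X)
    v=(X-p["xyz"])@R.from_euler("xyz",p["orientation"],degrees=True).as_matrix()
    if c=="wrist":
        n=np.linalg.norm(v[:,:2],axis=1,keepdims=True); u=v[:,:2]/n*np.arctan2(n,v[:,2:])
    else: u=v[:,:2]/v[:,2:]
    return u*[p["fx"],p["fy"]]+[p["cx"],p["cy"]]
E
python3 - <<'E'
from h import *
np.set_printoptions(precision=1,suppress=True)
T=lambda x,y:(172+(x-391)/3.4-.35,160+y/3.4-.35)
S=lambda x,y:(365+x/3.4-.35,190+y/3.4-.35)
print("top  holes",*at("top",[T(490,116),T(587,126),T(667,133.5)],70))
print("scn  holes",*at("scene",[S(291,128.5),S(194.5,103.5),S(116,82)],70))
print("top screws",*at("top",[T(438,55),T(731,85),T(720,194),T(424,165)],70))
print("scn screws",*at("scene",[S(73,31),S(360,103),S(346,183),S(46,104)],70))
print("rod top",at("top",[(396.3,177.1)],160),at("scene",[(262.4,171.6)],160))
c=lambda x,y:(340+(x-396)/3.6-.35,130+y/3.6-.35)
print("rack corners", *at("top",[c(520,35),c(634,38),c(625,351),c(510,346)],42))
print("stubs top@85,60", at("top",[c(584,86)],80),at("top",[c(577,287)],65))
print("blue/red tops z150",*at("top",[c(752,190),c(440,104),c(415,320)],150))
print(*at("scene",[(220+31/3.6,150+60/3.6),(220+357/3.6,150+34/3.6),(220+275/3.6,150+160/3.6)],150))
E
```

```text
top  holes [528.3 258.6  70. ] [522.6 198.5  70. ] [518.4 148.9  70. ]
scn  holes [530.1 260.2  70. ] [524.7 200.9  70. ] [519.2 150.9  70. ]
top screws [565.9 291.8  70. ] [548.9 109.8  70. ] [481.3 115.5  70. ] [497.6 298.5  70. ]
scn screws [481.1 117.   70. ] [497.5 300.4  70. ] [565.1 294.2  70. ] [549.2 111.4  70. ]
rod top [[ 557.8 -140.6  160. ]] [[ 559.4 -137.3  160. ]]
rack corners [ 652.4 -108.5   42. ] [ 651.3 -177.5   42. ] [ 462.2 -171.8   42. ] [ 464.6 -103.    42. ]
stubs top@85,60 [[ 615.9 -142.4   80. ]] [[ 499.3 -140.2   65. ]]
blue/red tops z150 [ 549.2 -224.5  150. ] [594.6 -54.9 150. ] [477. -42. 150.]
[ 552.8 -218.6  150. ] [479.9 -37.7 150. ] [595.8 -51.7 150. ]
```

Request:
jog_arm([
  [[0.01,-0.005,0,-2,0.0912],[0.03,-0.016,0,-5,0.0912],[0.06,-0.032,0,-9,0.0912],[0.09,-0.048,0,-13,0.0912],[0.12,-0.063,0,-17,0.0912],[0.15,-0.079,0,-21,0.0912],[0.18,-0.095,0,-26,0.0912],[0.21,-0.111,0,-31,0.0912],[0.24,-0.127,0,-36,0.0912],[0.27,-0.143,0,-41,0.0912],[0.3,-0.159,0,-46,0.0912],[0.33,-0.174,0,-51,0.0912],[0.36,-0.19,0,-55,0.0912],[0.39,-0.206,0,-59,0.0912],[0.42,-0.222,0,-63,0.0912],[0.447,-0.236,0,-67,0.0912],[0.467,-0.247,0,-69,0.0912],[0.4767,-0.252,0,-70,0.0912],[0.4767,-0.252,0,-70,0.0912],[0.4767,-0.252,0,-70,0.0912]],
])

```text
time_s: 2.27
ee_pos: [558.2, -139.4, 230.8]
ee_rot: [-179.9, 0.0, 90.2]
force: [0.4, -0.6, -0.4]
gripper_width: 91.5
```

Run:
```python
from h import *
np.set_printoptions(precision=1,suppress=True)
s=env.state();print(s["time_s"],s["ee_pos"],s["ee_rot"],s["qpos"],s["gripper_width"])
p=env.camera_params("wrist"); im=env.grab_frame("wrist")[:,:,::-1].copy(); cv2.imwrite("pics/w1.png",im)
print(p); print("pred rod top",proj("wrist",[[558.6,-139,160],[558.6,-139,42]],p))
print([(round(d["conf"],2),[round(v) for v in d["xyz"]]) for d in env.look_for("wrist","rod_mid")])
```

```text
2.2667 [ 558.2 -139.4  230.8] [-179.9    0.    90.2] [-15.1  18.4  89.6  -0.   72.1 -15.3] 91.48978417635298
{'fx': 309.70691628693146, 'fy': 309.70691628693146, 'cx': 317.6306376942652, 'cy': 203.17466991853846, 'xyz': array([558.4, -59.2, 385.3]), 'orientation': array([163.7,   0.1,   0.1])}
pred rod top [[318.2 220.3]
 [318.2 185.6]]
[(0.91, [483, -44, 130]), (0.84, [552, -213, 79]), (0.82, [590, -52, 151]), (0.55, [558, -133, 140])]
```

View pics/w1.png

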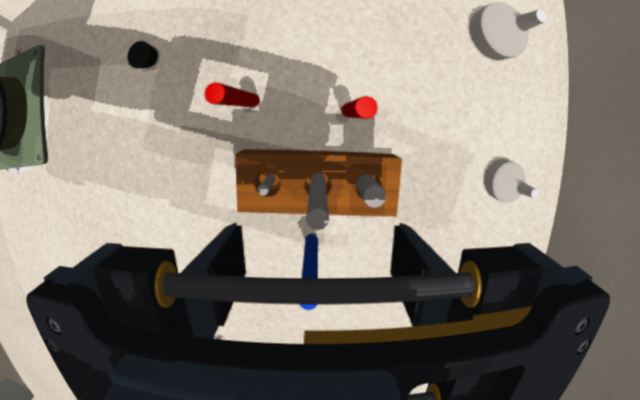

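The rod top shows at (317,219), and I predicted (318,220). It stands midway between the jaws, so I descend and close.

Request:
jog_arm([
  [[0,0,0.01,0,0.0912],[0,0,0.025,0,0.0912],[0,0,0.04,0,0.0912],[0,0,0.055,0,0.0912],[0,0,0.07,0,0.0912],[0,0,0.083,0,0.0912],[0,0,0.092,0,0.0912],[0,0,0.098,0,0.0912],[0,0,0.098,0,0.08],[0,0,0.098,0,0.065],[0,0,0.098,0,0.05],[0,0,0.098,0,0.04],[0,0,0.098,0,0.03],[0,0,0.098,0,0.024],[0,0,0.098,0,0.018],[0,0,0.098,0,0.01],[0,0,0.098,0,0.01],[0,0,0.098,0,0.01],[0,0,0.098,0,0.01]],
], grip_force=30)

```text
time_s: 3.95
ee_pos: [558.7, -139.5, 132.9]
ee_rot: [-180.0, 0.0, 90.1]
force: [-0.0, 0.2, 0.1]
gripper_width: 20.9
```

Run:
```python
from h import *
np.set_printoptions(precision=1,suppress=True)
s=env.state();print(s["time_s"],s["ee_pos"],s["ee_rot"],s["force"],s["gripper_width"])
a=env.grab_frame("scene")[110:290,160:400,::-1]; cv2.imwrite("pics/s2.png",cv2.resize(a,None,fx=3,fy=3))
```

```text
3.95 [ 558.7 -139.5  132.9] [-180.     0.    90.1] [-0.   0.2  0.1] 20.863139509230873
```

View pics/s2.png

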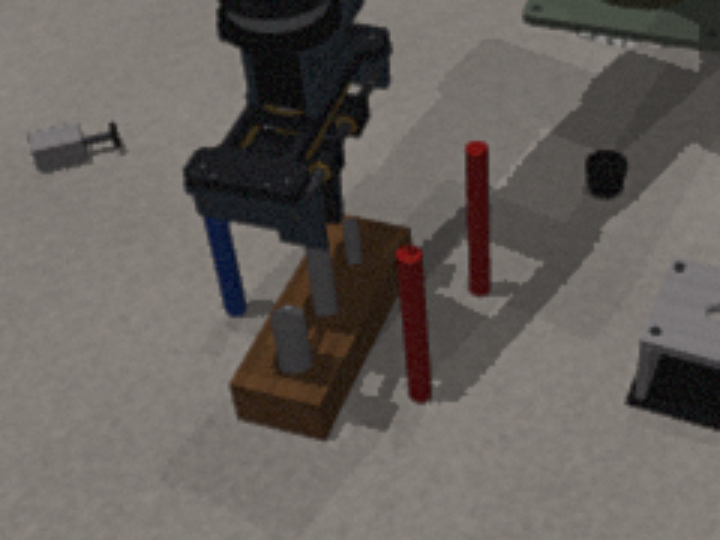

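The fingers surround the rod and are still closing at 20.9 mm. I hold a few rows, then lift gently.

Request:
jog_arm([
  [[0,0,0,0,0.01],[0,0,0,0,0.01],[0,0,0,0,0.01],[0,0,0,0,0.01],[0,0,0,0,0.01],[0,0,-0.004,0,0.01],[0,0,-0.01,0,0.01],[0,0,-0.018,0,0.01],[0,0,-0.026,0,0.01],[0,0,-0.034,0,0.01],[0,0,-0.042,0,0.01],[0,0,-0.056,0,0.01],[0,0,-0.072,0,0.01],[0,0,-0.09,0,0.01],[0,0,-0.108,0,0.01],[0,0,-0.126,0,0.01],[0,0,-0.142,0,0.01],[0,0,-0.154,0,0.01],[0,0,-0.16,0,0.01],[0,0,-0.16,0,0.01]],
])

```text
time_s: 5.67
ee_pos: [559.3, -139.7, 295.0]
ee_rot: [179.8, 0.1, 90.1]
force: [0.0, 0.0, -2.5]
gripper_width: 17.2
```

Run:
```python
from h import *
np.set_printoptions(precision=1,suppress=True)
s=env.state();print(s["time_s"],s["ee_pos"],s["ee_rot"],s["force"],s["torque"],s["gripper_width"])
a=env.grab_frame("scene")[60:260,160:400,::-1]; cv2.imwrite("pics/s3.png",cv2.resize(a,None,fx=3,fy=3))
p=env.camera_params("wrist");b=env.grab_frame("wrist")[:,:,::-1]; cv2.imwrite("pics/w3.png",b)
x,y,z=s["ee_pos"]
print("foot pred wrist",proj("wrist",[[x,y,z-123],[x,y,z+27]],p),"scene",(proj("scene",[[x,y,z-123]])-[160,60])*3)
```

```text
5.6667 [ 559.3 -139.7  295. ] [179.8   0.1  90.1] [ 0.   0.  -2.5] [ 0.  -0.1  0. ] 17.189001216929785
foot pred wrist [[318.  202.5]
 [318.5 290.5]] scene [[302.1 321. ]]
```

View pics/s3.png

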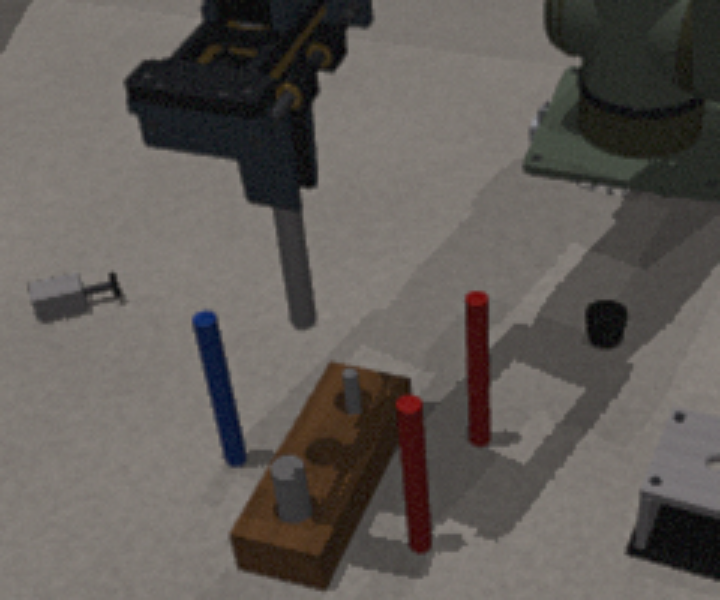

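View pics/w3.png

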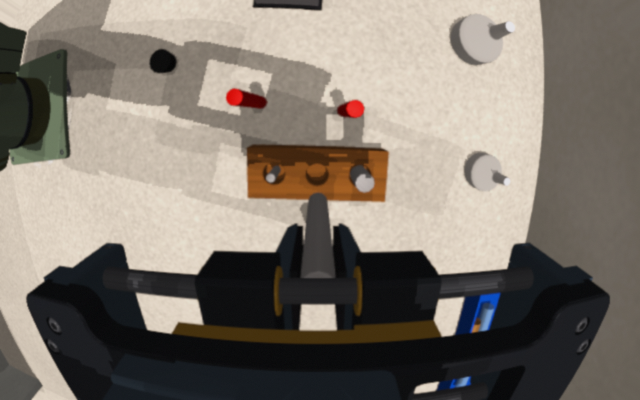

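The rod is held upright; its foot shows at (303,323) in the crop, as predicted at (302,321). I carry it to the point over the widest hole.

Request:
jog_arm([
  [[0.006,0,0,0,0.01],[0.018,-0.001,0,0,0.01],[0.036,-0.003,0,0,0.01],[0.06,-0.005,0,0,0.01],[0.088,-0.007,0,0,0.01],[0.118,-0.009,0,0,0.01],[0.148,-0.011,0,0,0.01],[0.178,-0.013,0,0,0.01],[0.208,-0.015,0,0,0.01],[0.238,-0.017,0,0,0.01],[0.268,-0.019,0,0,0.01],[0.298,-0.021,0,0,0.01],[0.326,-0.023,0,0,0.01],[0.35,-0.025,0,0,0.01],[0.37,-0.027,0,0,0.01],[0.385,-0.028,0,0,0.01],[0.394,-0.029,0,0,0.01],[0.399,-0.029,0,0,0.01],[0.399,-0.029,0,0,0.01],[0.399,-0.029,0,0,0.01]],
])

```text
time_s: 7.43
ee_pos: [529.0, 258.8, 292.8]
ee_rot: [-180.0, 0.1, 90.1]
force: [0.2, -0.7, -2.4]
gripper_width: 17.6
```

```bash
cat > chk.py <<'E'
from h import *
import sys
np.set_printoptions(precision=1,suppress=True)
n=sys.argv[1]
s=env.state();print(s["time_s"],s["ee_pos"],s["ee_rot"],s["force"],s["gripper_width"])
P=env.camera_params("scene");T=env.camera_params("top");p=env.camera_params("wrist")
x,y,z=s["ee_pos"]; X=[[x,y,z-123]]
a=env.grab_frame("scene")[100:280,360:500,::-1]
b=env.grab_frame("wrist")[:,:,::-1]
print("foot pred scene crop",(proj("scene",X,P)-[360,100])*3,"wrist",proj("wrist",X,p))
print("wrist wide,mid pred",proj("wrist",[[529.2,259.4,70],[523.6,199.7,70]],p))
a=cv2.resize(a,None,fx=3,fy=3)
c=np.zeros((540,800,3),np.uint8);c[:,:420]=a; c[70:470,420:]=b[:,130:510]
cv2.imwrite(f"pics/{n}.png",c)
E
python3 chk.py k4
```

```text
7.4333 [529.  258.8 292.8] [-180.     0.1   90.1] [ 0.2 -0.7 -2.4] 17.618094452700422
foot pred scene crop [[300.8 278.6]] wrist [[317.7 201.9]]
wrist wide,mid pred [[317.9 179.2]
 [313.5 224.3]]
```

View pics/k4.png

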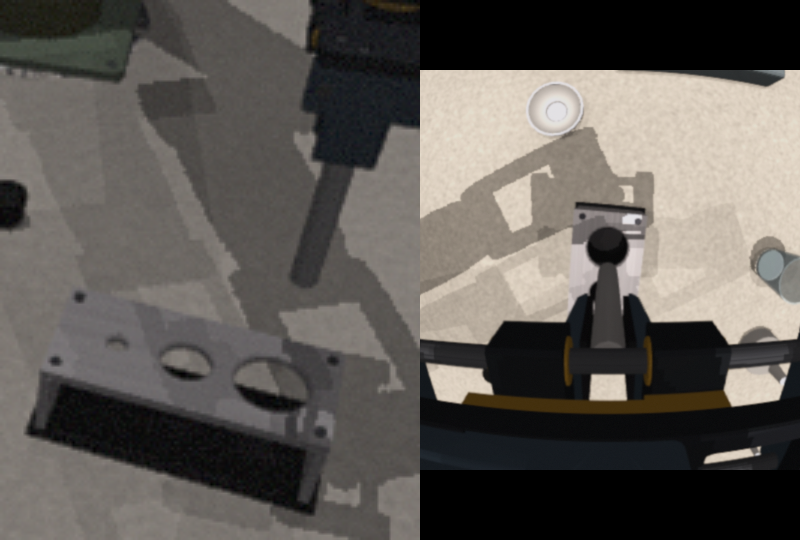

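The hole shows in the wrist view at (607,248), and the foot projects in line with it. Lowering through the widest hole.

Request:
jog_arm([
  [[0,0,0.004,0,0.01],[0,0,0.012,0,0.01],[0,0,0.022,0,0.01],[0,0,0.034,0,0.01],[0,0,0.046,0,0.01],[0,0,0.058,0,0.01],[0,0,0.068,0,0.01],[0,0,0.076,0,0.01],[0,0,0.084,0,0.01],[0,0,0.092,0,0.01],[0,0,0.1,0,0.01],[0,0,0.108,0,0.01],[0,0,0.116,0,0.01],[0,0,0.124,0,0.01],[0,0,0.132,0,0.01],[0,0,0.139,0,0.01],[0,0,0.144,0,0.01],[0,0,0.146,0,0.01],[0,0,0.146,0,0.01],[0,0,0.146,0,0.01]],
])

```text
time_s: 9.2
ee_pos: [529.2, 259.5, 147.1]
ee_rot: [180.0, -0.0, 90.1]
force: [-0.1, 0.1, -3.2]
gripper_width: 17.2
```

```bash
python3 chk.py k5
```

```text
9.2 [529.2 259.5 147.1] [180.   -0.   90.1] [-0.1  0.1 -3.2] 17.23485849533829
foot pred scene crop [[256.7 422.8]] wrist [[317.5 202.1]]
wrist wide,mid pred [[317.5 218.3]
 [311.  283.3]]
```

View pics/k5.png

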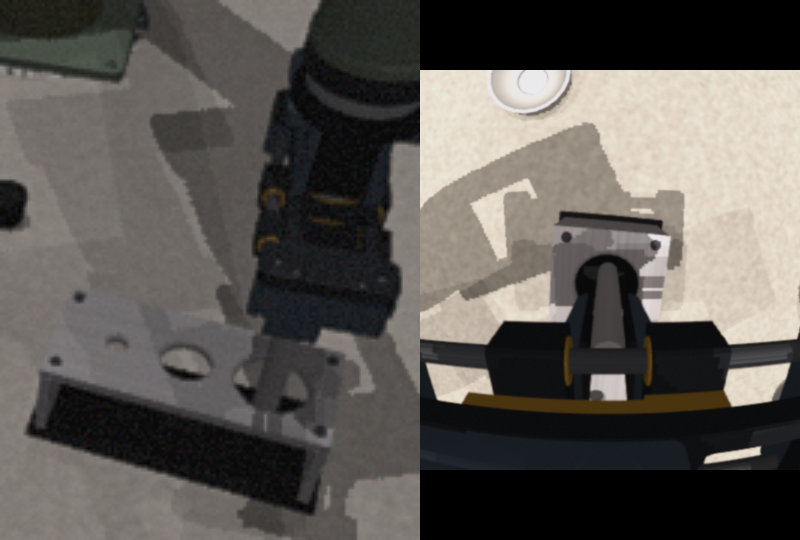

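The rod is in the widest hole without contact, with its foot about 38 mm below the plate. Lift it out and shift over the middle hole.

Request:
jog_arm([
  [[0,0,-0.004,0,0.01],[0,0,-0.012,0,0.01],[0,0,-0.022,0,0.01],[0,0,-0.034,0,0.01],[0,0,-0.046,0,0.01],[0,0,-0.058,0,0.01],[0,0,-0.07,0,0.01],[0,0,-0.079,0,0.01],[0,0,-0.085,0,0.01],[0,0,-0.085,0,0.01],[-0.004,0,-0.085,0,0.01],[-0.012,-0.001,-0.085,0,0.01],[-0.022,-0.002,-0.085,0,0.01],[-0.033,-0.003,-0.085,0,0.01],[-0.043,-0.004,-0.085,0,0.01],[-0.051,-0.005,-0.085,0,0.01],[-0.057,-0.0055,-0.085,0,0.01],[-0.06,-0.0055,-0.085,0,0.01],[-0.06,-0.0055,-0.085,0,0.01],[-0.06,-0.0055,-0.085,0,0.01]],
])

```text
time_s: 10.97
ee_pos: [523.7, 199.4, 232.0]
ee_rot: [180.0, -0.0, 90.1]
force: [-0.1, -0.8, -3.6]
gripper_width: 17.4
```

```bash
python3 chk.py k6
```

```text
10.9667 [523.7 199.4 232. ] [180.   -0.   90.1] [-0.1 -0.8 -3.6] 17.4326672860109
foot pred scene crop [[192.6 320.9]] wrist [[317.6 202.1]]
wrist wide,mid pred [[323.  134.8]
 [317.5 191.6]]
```

View pics/k6.png

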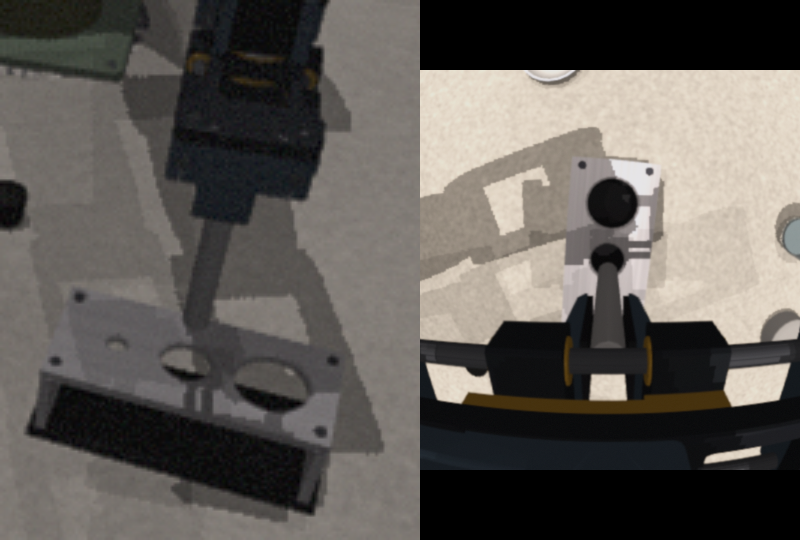

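The middle hole shows at (606,260) under the foot, matching the prediction. Lower to about 6 mm above the base, then creep.

Request:
jog_arm([
  [[0,0,0.004,0,0.01],[0,0,0.01,0,0.01],[0,0,0.017,0,0.01],[0,0,0.024,0,0.01],[0,0,0.031,0,0.01],[0,0,0.038,0,0.01],[0,0,0.045,0,0.01],[0,0,0.052,0,0.01],[0,0,0.059,0,0.01],[0,0,0.066,0,0.01],[0,0,0.073,0,0.01],[0,0,0.08,0,0.01],[0,0,0.086,0,0.01],[0,0,0.091,0,0.01],[0,0,0.095,0,0.01],[0,0,0.097,0,0.01],[0,0,0.097,0,0.01],[0,0,0.097,0,0.01]],
])

```text
time_s: 12.57
ee_pos: [523.7, 199.4, 135.0]
ee_rot: [180.0, -0.0, 90.1]
force: [0.0, -0.4, -3.0]
gripper_width: 17.4
```

```bash
python3 chk.py k7
```

```text
12.5667 [523.7 199.4 135. ] [180.   -0.   90.1] [ 0.  -0.4 -3. ] 17.446145190476607
foot pred scene crop [[171.4 411.1]] wrist [[317.6 202.1]]
wrist wide,mid pred [[325.3 143.4]
 [317.4 223.1]]
```

View pics/k7.png

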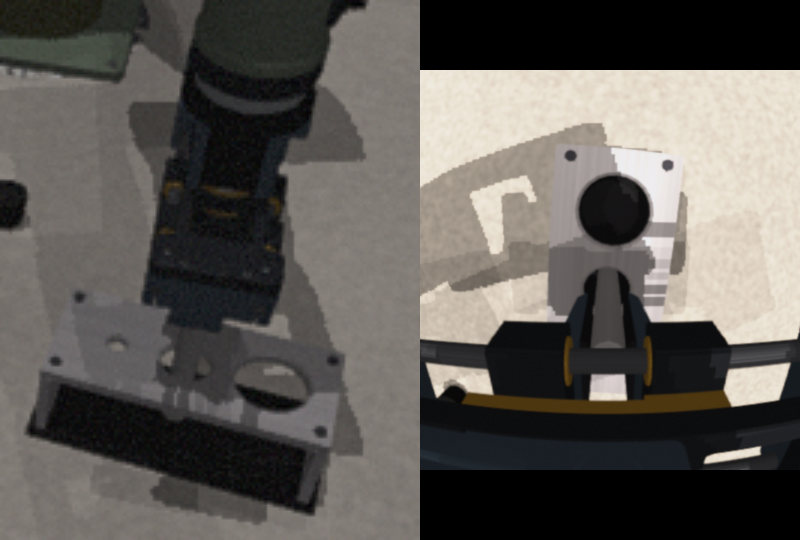

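The rod is inside the middle hole, with no side force. I creep down at 0.5 mm per row.

Request:
jog_arm([
  [[0,0,0.0005,0,0.01],[0,0,0.001,0,0.01],[0,0,0.0015,0,0.01],[0,0,0.002,0,0.01],[0,0,0.0025,0,0.01],[0,0,0.003,0,0.01],[0,0,0.0035,0,0.01],[0,0,0.004,0,0.01],[0,0,0.0045,0,0.01],[0,0,0.0045,0,0.01],[0,0,0.0045,0,0.01]],
])

```text
time_s: 13.58
ee_pos: [523.6, 199.4, 130.4]
ee_rot: [-180.0, 0.0, 90.1]
force: [-0.4, 0.2, -2.8]
gripper_width: 17.6
```

Request:
jog_arm([
  [[0,0,0.0004,0,0.01],[0,0,0.0008,0,0.01],[0,0,0.001,0,0.01],[0,0,0.001,0,0.01]],
])

```text
time_s: 13.92
ee_pos: [523.6, 199.4, 129.4]
ee_rot: [-180.0, 0.0, 90.1]
force: [-0.5, -0.8, -2.3]
gripper_width: 17.3
```

Request:
jog_arm([
  [[0,0,0.0003,0,0.01],[0,0,0.0005,0,0.01],[0,0,0.0005,0,0.01]],
])

```text
time_s: 14.17
ee_pos: [523.6, 199.4, 129.0]
ee_rot: [180.0, 0.0, 90.1]
force: [-0.5, 0.3, -2.6]
gripper_width: 17.5
```

Request:
jog_arm([
  [[0,0,0.0003,0,0.01],[0,0,0.0005,0,0.01],[0,0,0.0005,0,0.01]],
])

```text
time_s: 14.42
ee_pos: [523.7, 199.4, 128.9]
ee_rot: [180.0, -0.0, 90.1]
force: [-1.0, -0.3, 1.2]
gripper_width: 17.9
```

Request:
jog_arm([
  [[0,0,0.0003,0,0.01],[0,0,0.0005,0,0.01],[0,0,0.0005,0,0.01]],
])

```text
time_s: 14.67
ee_pos: [523.8, 199.5, 128.9]
ee_rot: [179.9, -0.0, 90.1]
force: [-1.3, -0.2, 4.8]
gripper_width: 17.4
```

Contact: the vertical force went from -2.6 to +4.8 N at z ≈ 128.9, so the foot is on the base. I ease back 0.5 mm, then open.

Request:
jog_arm([
  [[0,0,-0.0004,0,0.01],[0,0,-0.0004,0,0.01],[0,0,-0.0004,0,0.019],[0,0,-0.0004,0,0.022],[0,0,-0.0004,0,0.026],[0,0,-0.0004,0,0.03],[0,0,-0.0004,0,0.038],[0,0,-0.0004,0,0.046],[0,0,-0.0004,0,0.054],[0,0,-0.0004,0,0.06],[0,0,-0.0004,0,0.06],[0,0,-0.0004,0,0.06]],
])

```text
time_s: 15.67
ee_pos: [523.6, 199.4, 128.3]
ee_rot: [180.0, 0.0, 90.1]
force: [-0.1, -0.1, -0.4]
gripper_width: 59.6
```

```bash
python3 chk.py k8
```

```text
15.6667 [523.6 199.4 128.3] [180.    0.   90.1] [-0.1 -0.1 -0.4] 59.57746320415565
foot pred scene crop [[170.  416.7]] wrist [[317.6 202. ]]
wrist wide,mid pred [[325.8 144.2]
 [317.6 226.1]]
```

View pics/k8.png

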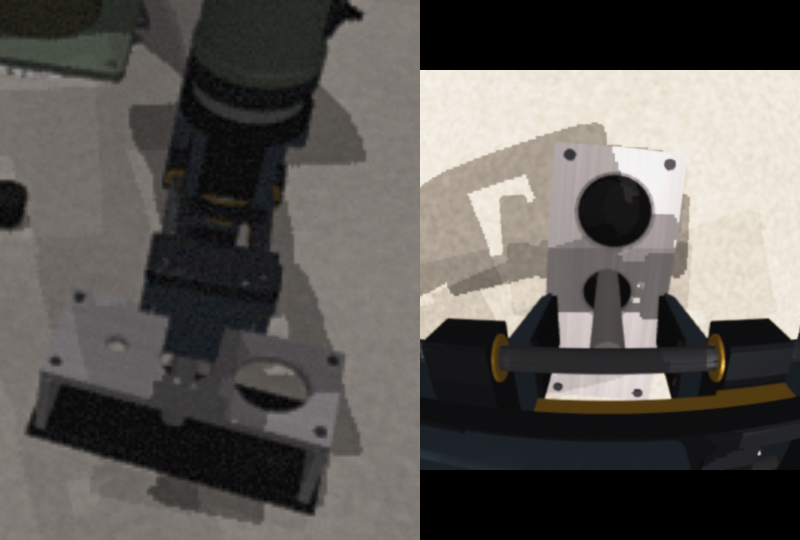

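The rod stands free between the open fingers. Retreat straight up.

Request:
jog_arm([
  [[0,0,-0.003,0,0.06],[0,0,-0.01,0,0.06],[0,0,-0.02,0,0.06],[0,0,-0.03,0,0.06],[0,0,-0.042,0,0.06],[0,0,-0.055,0,0.06],[0,0,-0.07,0,0.06],[0,0,-0.085,0,0.06],[0,0,-0.1,0,0.06],[0,0,-0.115,0,0.06],[0,0,-0.13,0,0.06],[0,0,-0.142,0,0.06],[0,0,-0.15,0,0.06],[0,0,-0.15,0,0.06],[0,0,-0.15,0,0.06]],
])

```text
time_s: 17.02
ee_pos: [523.6, 199.4, 278.9]
ee_rot: [179.9, -0.0, 90.1]
force: [0.4, 0.5, -0.2]
gripper_width: 59.7
```

```bash
python3 - <<'E'
from h import *
np.set_printoptions(precision=1,suppress=True)
p=env.camera_params("wrist");print("pred rod top wrist (shifted crop)",proj("wrist",[[523.6,199.4,156]],p)+[290,70])
print("scene crop pred top",(proj("scene",[[523.6,199.4,156]])-[360,100])*3)
E
python3 chk.py k9
```

```text
pred rod top wrist (shifted crop) [[607.5 272.1]]
scene crop pred top [[204.1 271.7]]
17.0167 [523.6 199.4 278.9] [179.9  -0.   90.1] [ 0.4  0.5 -0.2] 59.72164631189776
foot pred scene crop [[204.1 271.8]] wrist [[317.5 202.1]]
wrist wide,mid pred [[322.4 132.2]
 [317.5 182. ]]
```

View pics/k9.png

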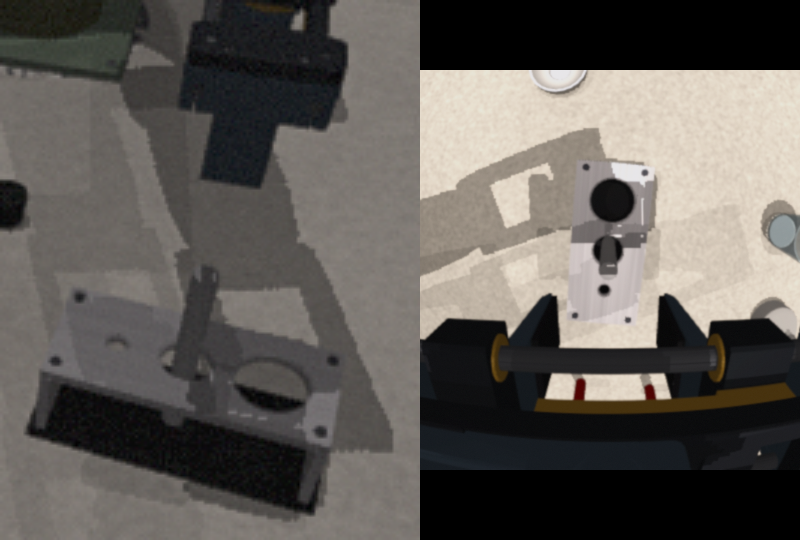

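The rod stands upright in the middle hole, clear of the gripper. Its top shows at (205,270) in the scene crop, predicted (204,272), and at (608,270) in the wrist view, predicted (607,272).

```bash
python3 -c "
from workcell import env
print(env.job_done())"
```

```text
the job is handed in; nothing more can be done
None
```

The steel rod now stands free and upright on the gauge's base in the middle hole, and I have handed the job in. It took about 17 s of the 43 s allowed.

- **Sequence:** I took the rod from the rack's middle socket and lowered it through the widest hole until its foot was about 38 mm below the plate. I then lifted it out and lowered it through the middle hole.
- **Setting down:** I crept down until the vertical force showed contact, rising from -2.6 to +4.8 N. I eased off 0.4 mm, opened the fingers and retreated straight up about 150 mm.
- **Last checks:** The final pictures show the rod's top within about 2 px of where an upright rod on the base should appear. The gripper was clear and the force reading was near zero. No check failed or disagreed.

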